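# Move the queen cages to the other rack in reverse order

### The job

Move the three queen cages from the rack they stand in to the empty rack, one upright in each holder, in reverse order counted from the black-rimmed steel disc that marks one end of each rack: the cage nearest the disc in the old rack goes farthest from the disc in the new one, the middle one to the middle, and the farthest goes nearest the disc. Set them down inside the holders without dropping or tipping any, and leave the honey jar where it stands.

Things in the scene. Friction and masses are not known exactly. Their poses are not given: they have to be found in the camera images.
- cage_round: Queen cage, round: upright white cylinder with black slits and an amber cap, 24 mm in diameter, 76 mm high, about 30 g. Origin: centre of its underside, z up along it. It starts upright in the recess of seat_round.
- cage_flat: Queen cage, flat: upright plain wooden block with round mesh windows on its broad sides, 36 mm (its x) by 20 mm (its y) by 76 mm high, about 40 g. Origin: centre of its underside, z up. It starts upright in the recess of seat_flat.
- cage_square: Queen cage, square: upright white plastic box with black slits, 26 x 26 mm and 70 mm high, about 35 g. Origin: centre of its underside, z up, x and y square to its sides. It starts upright in the recess of seat_square.
- seat_round: The holder in which the round cage starts; its place in the row varies. Fixed on the old (dark wood) rack, 80 mm pitch. Square wooden tray 66 x 66 x 18 mm high; recess 54 x 54 mm, 10 mm deep, its floor 8 mm above the underside; rim 6 mm thick. Origin: centre of the underside, 10 mm above the table. +y runs along the row towards the steel disc end, z up.
- seat_flat: The holder in which the flat cage starts; its place in the row varies. Fixed on the old (dark wood) rack, 80 mm pitch. Square wooden tray 66 x 66 x 18 mm high; recess 54 x 54 mm, 10 mm deep, its floor 8 mm above the underside; rim 6 mm thick. Origin: centre of the underside, 10 mm above the table. +y runs along the row towards the steel disc end, z up.
- seat_square: The holder in which the square cage starts; its place in the row varies. Fixed on the old (dark wood) rack, 80 mm pitch. Square wooden tray 66 x 66 x 18 mm high; recess 54 x 54 mm, 10 mm deep, its floor 8 mm above the underside; rim 6 mm thick. Origin: centre of the underside, 10 mm above the table. +y runs along the row towards the steel disc end, z up.
- place_far: Of the three alike empty holders in a row, the one farthest from the steel disc. Fixed on the new (light wood) rack, 80 mm pitch. Square wooden tray 66 x 66 x 18 mm high; recess 54 x 54 mm, 10 mm deep, its floor 8 mm above the underside; rim 6 mm thick. Origin: centre of the underside, 10 mm above the table. +y runs along the row towards the steel disc end, z up.
- place_middle: Of the three alike empty holders in a row, the one in the middle, second from the steel disc. Fixed on the new (light wood) rack, 80 mm pitch. Square wooden tray 66 x 66 x 18 mm high; recess 54 x 54 mm, 10 mm deep, its floor 8 mm above the underside; rim 6 mm thick. Origin: centre of the underside, 10 mm above the table. +y runs along the row towards the steel disc end, z up.
- place_near: Of the three alike empty holders in a row, the one nearest the steel disc. Fixed on the new (light wood) rack, 80 mm pitch. Square wooden tray 66 x 66 x 18 mm high; recess 54 x 54 mm, 10 mm deep, its floor 8 mm above the underside; rim 6 mm thick. Origin: centre of the underside, 10 mm above the table. +y runs along the row towards the steel disc end, z up.
- honey_jar: Glass jar of honey with a brass-coloured lid, 62 mm in diameter and 85 mm high, standing loose beyond the racks. Origin: centre of its underside. To be left alone.

How it is judged:
At the end, for the whole second after the job is handed in: Each cage upright (0.12 rad) and at rest on the floor of its new holder (origin within 20 mm of the holder's centre, 4 to 12 mm above its underside), in reverse order counted from the discs: first to last, middle to middle, last to first. Honey jar within 15 mm of its start (((y of seat_round in the frame of seat_flat above 0 m and y of seat_round in the frame of seat_square above 0 m and horizontal distance between cage_round and place_far below 0.02 m and z of cage_round in the frame of place_far between 0.004 and 0.012 m) or (((y of seat_round in the frame of seat_flat above 0 m and y of seat_round in the frame of seat_square below 0 m) or (y of seat_round in the frame of seat_flat below 0 m and y of seat_round in the frame of seat_square above 0 m)) and horizontal distance between cage_round and place_middle below 0.02 m and z of cage_round in the frame of place_middle between 0.004 and 0.012 m) or (y of seat_round in the frame of seat_flat below 0 m and y of seat_round in the frame of seat_square below 0 m and horizontal distance between cage_round and place_near below 0.02 m and z of cage_round in the frame of place_near between 0.004 and 0.012 m)) and angle between each of cage_round, cage_flat, cage_square's own z axis and vertical below 0.12 rad and linear speed of each of cage_round, cage_flat, cage_square below 0.02 m/s and angular speed of each of cage_round, cage_flat, cage_square below 0.3 rad/s and ((y of seat_flat in the frame of seat_round above 0 m and y of seat_flat in the frame of seat_square above 0 m and horizontal distance between cage_flat and place_far below 0.02 m and z of cage_flat in the frame of place_far between 0.004 and 0.012 m) or (((y of seat_flat in the frame of seat_round above 0 m and y of seat_flat in the frame of seat_square below 0 m) or (y of seat_flat in the frame of seat_round below 0 m and y of seat_flat in the frame of seat_square above 0 m)) and horizontal distance between cage_flat and place_middle below 0.02 m and z of cage_flat in the frame of place_middle between 0.004 and 0.012 m) or (y of seat_flat in the frame of seat_round below 0 m and y of seat_flat in the frame of seat_square below 0 m and horizontal distance between cage_flat and place_near below 0.02 m and z of cage_flat in the frame of place_near between 0.004 and 0.012 m)) and ((y of seat_square in the frame of seat_round above 0 m and y of seat_square in the frame of seat_flat above 0 m and horizontal distance between cage_square and place_far below 0.02 m and z of cage_square in the frame of place_far between 0.004 and 0.012 m) or (((y of seat_square in the frame of seat_round above 0 m and y of seat_square in the frame of seat_flat below 0 m) or (y of seat_square in the frame of seat_round below 0 m and y of seat_square in the frame of seat_flat above 0 m)) and horizontal distance between cage_square and place_middle below 0.02 m and z of cage_square in the frame of place_middle between 0.004 and 0.012 m) or (y of seat_square in the frame of seat_round below 0 m and y of seat_square in the frame of seat_flat below 0 m and horizontal distance between cage_square and place_near below 0.02 m and z of cage_square in the frame of place_near between 0.004 and 0.012 m)) and distance of honey_jar from where it was at the start of the episode below 0.015 m); the robot touches nothing.
It fails at once if a cage is tipped over (0.8 rad) (angle between any of cage_round, cage_flat, cage_square's own z axis and vertical above 0.8 rad).
It fails at once if a cage is dropped (out of the fingers and faster than 0.6 m/s) ((contact force between the fingers and cage_round below 0.05 N and linear speed of cage_round above 0.6 m/s) or (contact force between the fingers and cage_flat below 0.05 N and linear speed of cage_flat above 0.6 m/s) or (contact force between the fingers and cage_square below 0.05 N and linear speed of cage_square above 0.6 m/s)).
It fails at once if the honey jar is pushed away or tipped (distance of honey_jar from where it was at the start of the episode above 0.015 m or angle between honey_jar's own z axis and vertical above 0.3 rad).
It also fails if it takes over 83 s, if anything falls off the work surface, if the arm or the gripper's body presses on something with over 40 N, if the wrist force passes 120 N, or if a joint passes its speed limit or range.

### The arm

A 6-joint arm with a two-finger parallel gripper is mounted at the origin on the work surface. World frame = base frame: x ahead of the robot, y to its left, z up, the work surface at z = 0. Lengths are in m, angles in rad, forces in N, time in s.
With the tool pointing down it reaches from about 0.225 to 0.875 m from the base axis. Payload 3.4 kg.
Tool frame: the origin (TCP) lies at the very end of the fingers, on their centre line; the grasp point (between the pads) lies 19 mm behind it (manip.pinch_z is the distance from the TCP to the grasp point, in m); z points along the fingers, y is the line along which they close (so a half turn about z gives the same grasp; the last joint's range is limited). The gripper opens to 85 mm and grips with 20 to 120 N. Pads are 22 mm wide; open, the fingers measure 114 mm over their backs; the gripper's body (76 mm by 85 mm) begins 54 mm behind the grasp point. The pads swing forward as they close: fully open they stand 13 mm farther back than shut.
Start: joints at [-1.341, 0.276, 1.505, -0, 1.361, -0.121], TCP at [0.198, -0.54, 0.231] pointing down, gripper open.
Joint ranges: [-2.89, 2.89], [-0.75, 2.08], [0.22, 2.7], [-1.18, 4.32], [0.11, 2.71], [-2.7, 2.7]. Speed limits (rad/s): [2.57, 2.57, 3.14, 3.14, 3.14, 3.14].

### API

Orientations are given as a unit quaternion [x, y, z, w].
In Python, from plant import sensors, optics, manip gives the robot as it stands. The module is installed in compiled form; this text tells all that it offers.
- The arm moves only by the tool send_rows, never from a script. Its argument "series" is one flat list of numbers, 7 for each row, row after row: the turn, a rotation vector about the tool's x, y, z in rad, then the shift along the tool's x, y, z in cm, then the finger opening in cm, from 0 to 8.54. A call has 1 to 8 rows; each row shifts and turns the commanded pose from where the row before left it, along the tool's axes as they then stand; what a row does not reach is not made up. A row lasts 1/12 s, in which the tool goes at most 41.7 mm and 7.16 degrees, less where a joint would pass 70% of its speed; a pose out of reach is approached as far as the arm can. A call with a gripper value outside its range is refused whole. The fingers move at their own pace and stop on an object; "squeeze" is the grip in N (left out, the last holds). Time passes only in rows, so rows that do not move let the fingers close. It gives the time, the measured TCP pose, the force, the opening and the grip force at its end, in the units of the state.
- sensors.sense(): the state, without advancing time (a new reading comes with each control period).
- optics.snapshot(name): name is "scene" or "top" or "wrist"; returns (picture, depth): 420x560x3 uint8, red, green, blue; 420x560 float32, m along the optical axis (not along the pixel's ray), 0 where there is no reading.
- optics.calibration(name): a dict with "vfov" (degrees; the focal length in pixels is half the picture's height over the tangent of half this angle, whatever the lens; pixels are square), "cx", "cy" (the principal point, pixels), "position" and "orientation" of the camera in the world. Camera axes: x right, y down, z forward; pixel columns grow to the right and rows downward; lengths in m; the calibration is good to about 2 mm. A picture is of the moment at which its call begins: read the wrist's pose just before it. calibration takes no time and is no camera call; for the wrist camera it gives the pose at the moment of the call.
- manip.job_done(): hands the job in; it is judged then, once.
The state is a dict: "time_s": time; "joint_pos": joint angles; "qvel": joint speeds; "joint_torque": joint torques, N m; "tool_pos": TCP position; "tcp_rot": TCP orientation; "wrist_force": force on the tool from outside, world axes, zero at the start; "ft_torque": the same for the moment, N m; "opening": finger opening in m; "finger_force": force on a finger pad.
Only numpy, scipy, OpenCV 4.12 (cv2) and the standard library are available. Lean on these libraries where they do the work, as an engineer would, in place of code of your own. Each camera call takes 0.05 s, during which the arm holds its last target. There are 200 camera calls.

## Working session

There is one attempt and no reset: what is moved stays moved. The work goes in short steps, Python scripts to look and compute and a tool call to move; the robot and the scene stay as the last step left them, time stands still between calls to the robot, and variables do not carry over. Pictures are saved under pics/ and viewed, at most 14 in all, crops included, and the job is handed in when it is done.

Besides the shell and the picture viewer there is one more tool, called after "Request:" as name(argument=value, ...), one argument or row to a line, values as JSON. send_rows: Moves the arm, as the interface text tells. Its arguments: {"type":"object","properties":{"series":{"type":"array"},"squeeze":{"type":"number"}},"required":["series"]}

```bash
mkdir -p pics
cat > h.py <<'E'
import numpy as np, cv2
from scipy.spatial.transform import Rotation as R
from plant import sensors, optics, manip
def snap(name, tag):
    c=optics.calibration(name); p,d=optics.snapshot(name)
    cv2.imwrite(f'pics/{tag}.png',p[:,:,::-1]); np.savez(f'{tag}.npz',p=p,d=d,pos=c['position'],q=c['orientation'],cx=c['cx'],cy=c['cy'],f=210/np.tan(np.radians(c['vfov'])/2))
def cloud(tag):
    z=np.load(f'{tag}.npz'); d=z['d']; v,u=np.mgrid[:420,:560]
    P=np.stack([(u-z['cx'])/z['f']*d,(v-z['cy'])/z['f']*d,d],-1)
    W=P@R.from_quat(z['q']).as_matrix().T+z['pos']; W[d==0]=np.nan
    return W,z['p']
E
python3 - <<'E'
from h import *
for n in('top','scene'): snap(n,n+'0'); c=optics.calibration(n);print(n,c)
s=sensors.sense();print(s['tcp_rot'],s['opening'],R.from_quat(s['tcp_rot']).as_matrix().round(3))
a=cv2.imread('pics/top0.png')
E
```

```text
top {'vfov': 45.98351971373468, 'cx': 288.05429467455906, 'cy': 214.52640853141193, 'position': array([ 0.50746833, -0.0015511 ,  1.10818281]), 'orientation': array([ 0.71215248, -0.70046319,  0.03845446, -0.02667231])}
scene {'vfov': 45.78485409767538, 'cx': 282.82735246752947, 'cy': 206.90110513552622, 'position': array([ 1.00050705, -0.64724216,  0.73822291]), 'orientation': array([ 0.88309568,  0.2513769 , -0.1017389 , -0.38288492])}
[ 9.84661791e-01  1.74472027e-01 -3.49911163e-05 -8.16877592e-04] 0.08544335830317618 [[ 0.939  0.344 -0.   ]
 [ 0.344 -0.939  0.002]
 [ 0.    -0.002 -1.   ]]
```

View pics/top0.png

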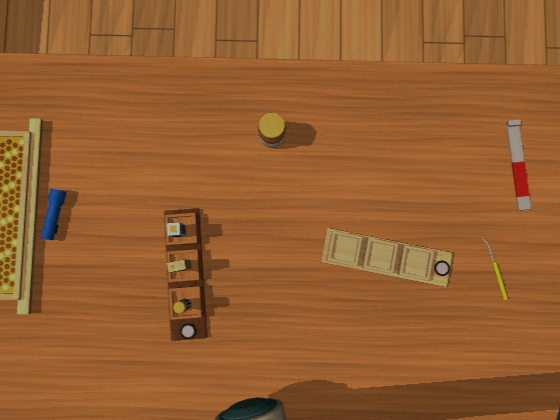

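View pics/scene0.png

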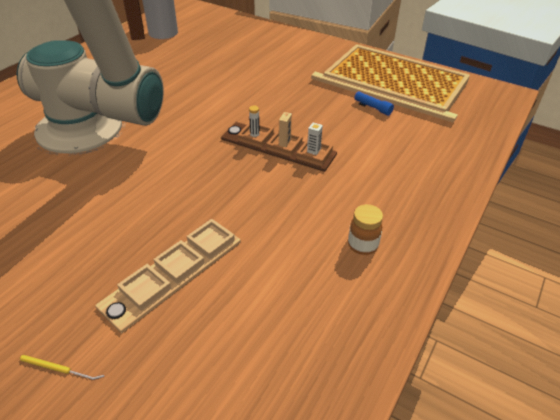

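Top view: the old rack is on the left (y>0). Its disc is at (188,331), then round (180,307), flat (177,266) and square (174,229). The new rack has its disc at (442,268), then holders at about (417,262) near, (381,255) middle and (345,248) far. So round goes to far, flat to middle, square to near. The jar is at (272,128).

Run:
```python
from h import *
W,p=cloud('top0'); z=W[...,2]
print('table z',np.nanmedian(z[300:330,230:300]), np.nanmedian(z[150:200,100:150]),np.nanmedian(z[150:200,430:480]))
# cages
for n,(u,v) in dict(round=(180,307),flat=(177,266),square=(174,229)).items():
    s=W[v-15:v+16,u-18:u+19].reshape(-1,3); s=s[s[:,2]>.075]; 
    r=cv2.minAreaRect(s[:,:2].astype(np.float32)*1000); print(n,len(s),s.mean(0).round(4),np.array(r[0]).round(1),np.array(r[1]).round(1),r[2])
# racks: z 5..35mm region
for n,(a,b,c,d) in dict(old=(195,350,150,215),new=(215,295,310,465)).items():
    s=W[a:b,c:d].reshape(-1,3); s=s[(s[:,2]>.006)&(s[:,2]<.04)]
    r=cv2.minAreaRect(s[:,:2].astype(np.float32)*1000); print(n,len(s),np.array(r[0]).round(1),np.array(r[1]).round(1),r[2],cv2.boxPoints(r).round(0).tolist())
def at(u,v): return W[v-1:v+2,u-1:u+2].reshape(-1,3).mean(0).round(4)
for q in [(188,331),(442,268),(417,262),(381,255),(345,248)]: print(q,at(*q))
s=W[100:155,250:295].reshape(-1,3); s=s[s[:,2]>.07];print('jar',s.mean(0))
```

```text
table z -0.0001154285020072976 -7.639786210400512e-05 -0.0004451875139025452
round 126 [0.4114 0.1976 0.0923] [411.1 198.5] [22.7 21.7] 87.55982208251953
flat 195 [0.4933 0.2065 0.0927] [493.1 207.6] [20.4 37. ] 12.28676986694336
square 178 [0.5686 0.2166 0.0873] [568.8 217.5] [26.  26.7] 7.652928352355957
old 3979 [478.9 221.7] [315.2 126.1] 3.067469835281372 [[318.0, 276.0], [325.0, 150.0], [640.0, 167.0], [633.0, 293.0]]
new 4439 [ 516.4 -230.8] [141.8 310.2] 0.9829351902008057 [[443.0, -77.0], [448.0, -387.0], [590.0, -385.0], [585.0, -75.0]]
(188, 331) [0.3516 0.1938 0.0137]
(442, 268) [ 0.4959 -0.3613  0.0137]
(417, 262) [nan nan nan]
(381, 255) [ 0.5224 -0.2251  0.0179]
(345, 248) [ 0.5365 -0.1457  0.0172]
jar [0.79050618 0.01960464 0.08412992]
```

Run:
```python
import cv2
a=cv2.imread('pics/top0.png')
x=cv2.resize(a[200:345,150:220],None,fx=4,fy=4,interpolation=2);y=cv2.resize(a[215:305,310:465],None,fx=3.3,fy=3.3,interpolation=2)
import numpy as np
c=np.zeros((600,800,3),np.uint8);c[:580,:280]=x;c[:y.shape[0],285:285+y.shape[1]]=y[:,:515]
cv2.imwrite('pics/crop0.png',c)
```

```text
(no output)
```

View pics/crop0.png

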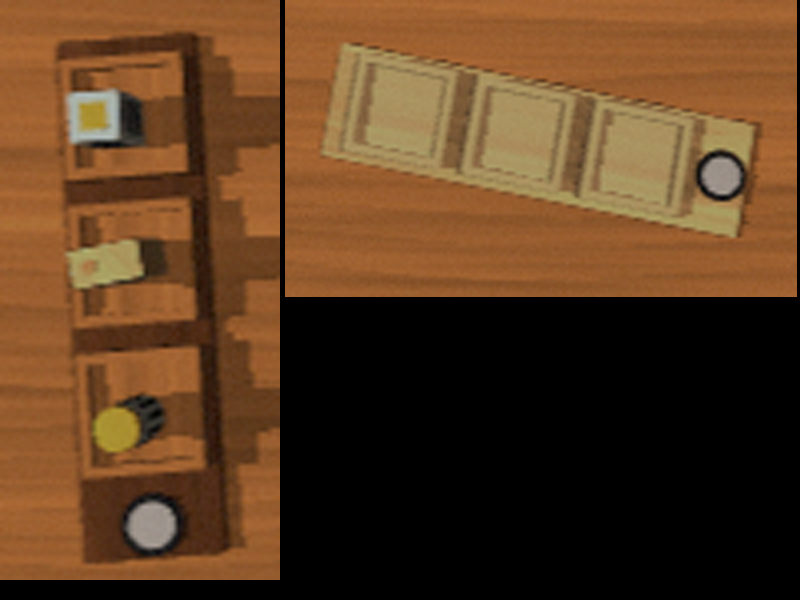

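```bash
cat >> h.py <<'E'
def go(x,y,z,yaw):
    s=sensors.sense(); M=R.from_quat(s['tcp_rot'])
    T=R.from_euler('z',np.radians(yaw))*R.from_euler('x',np.pi)
    rv=(M.inv()*T).as_rotvec(); d=np.array([x,y,z])-s['tool_pos']
    print('t',round(s['time_s'],2),'pos',s['tool_pos'].round(4),'open',round(s['opening'],4),'F',np.round(s['finger_force'],1),s['wrist_force'].round(1))
    print(' turn',rv.round(3),' shift cm now',(M.inv().apply(d)*100).round(2),' after turn',(T.inv().apply(d)*100).round(2))
E
python3 - <<'E'
from h import *
z=np.load('top0.npz'); M=R.from_quat(z['q']).as_matrix()
def ray(u,v,h):
    d=M@np.array([(u-z['cx'])/z['f'],(v-z['cy'])/z['f'],1]); return z['pos']+d*(h-z['pos'][2])/d[2]
for u,v,h in [(382.4,255,.018),(345.5,248.5,.018),(417.5,262,.018),(442,268,.013),(188,331,.013)]: print(ray(u,v,h).round(4))
# board corners new: from crop
for x,y in [(345,43),(322,156),(760,123),(740,236)]: print('corner',ray((x-285)/3.3+310,y/3.3+215,.01).round(4))
go(.5688,.2175,.16,8)
E
```

```text
[ 0.5224 -0.2282  0.018 ]
[ 0.5354 -0.1467  0.018 ]
[ 0.5083 -0.3058  0.018 ]
[ 0.4959 -0.3615  0.013 ]
[0.3515 0.1939 0.013 ]
corner [ 0.5805 -0.1089  0.01  ]
corner [ 0.5043 -0.0941  0.01  ]
corner [ 0.5311 -0.3897  0.01  ]
corner [ 0.4554 -0.375   0.01  ]
t 0.1 pos [ 0.1975 -0.5395  0.2305] open 0.0854 F 0.0 [ 0.4 -0.3 -0.6]
 turn [-0.002 -0.     0.211]  shift cm now [ 60.88 -58.32   7.16]  after turn [ 47.31 -69.8    7.05]
```

Request:
send_rows(
  series=[0,0,0.105,0,0,0,8.5,0,0,0.105,0,0,0,8.5,0,0,0,2,-2.9,0,8.5,0,0,0,2,-2.9,0,8.5,0,0,0,2,-2.9,0,8.5,0,0,0,2,-2.9,0,8.5,0,0,0,2,-2.9,0,8.5,0,0,0,2,-2.9,0,8.5],
  squeeze=30,
)

```text
time_s: 0.77
tool_pos: [0.2922, -0.3491, 0.2309]
tcp_rot: [0.998, 0.07, -0.0, -0.0]
wrist_force: [0.6, 0.0, -0.4]
opening: 0.0851
finger_force: 0.0
```

Request:
send_rows(
  series=[0,0,0,2,-2.9,0,8.5,0,0,0,2,-2.9,0,8.5,0,0,0,2,-2.9,0,8.5,0,0,0,2,-2.9,0,8.5,0,0,0,2,-2.9,0,8.5,0,0,0,2,-2.9,0,8.5,0,0,0,2,-2.9,0,8.5,0,0,0,2,-2.9,0,8.5],
)

```text
time_s: 1.43
tool_pos: [0.418, -0.0969, 0.2311]
tcp_rot: [0.998, 0.07, -0.0, 0.0]
wrist_force: [1.0, -1.5, 1.4]
opening: 0.085
finger_force: 0.0
```

Request:
send_rows(
  series=[0,0,0,2,-2.9,0,8.5,0,0,0,2,-2.9,0,8.5,0,0,0,2,-2.9,0,8.5,0,0,0,2,-2.9,0,8.5,0,0,0,2,-2.9,0,8.5,0,0,0,2,-2.9,0,8.5,0,0,0,2,-2.9,0,8.5,0,0,0,0,0,0,8.5],
)

```text
time_s: 2.1
tool_pos: [0.5305, 0.1273, 0.2306]
tcp_rot: [0.997, 0.073, 0.001, -0.002]
wrist_force: [1.6, 0.1, 0.1]
opening: 0.085
finger_force: 0.0
```

Run:
```python
from h import *
snap('wrist','w1'); go(.5688,.2175,.046,8)
```

```text
t 2.15 pos [0.5288 0.1246 0.2304] open 0.0852 F 0.0 [0.2 0.  0.4]
 turn [-0.001  0.001  0.005]  shift cm now [ 5.31 -8.6  18.44]  after turn [ 5.26 -8.65 18.44]
```

View pics/w1.png

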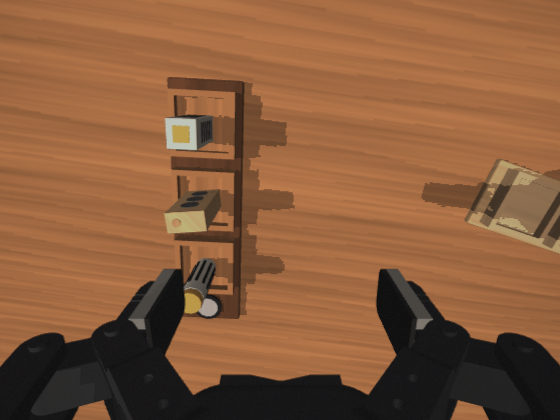

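Wrist view: square's top is at (181,133), flat's at about (178,218) and round's at (192,300). The fingers are clear. I'll cross-check the cage positions from this view.

Run:
```python
from h import *
W,p=cloud('w1'); 
for n,(a,b,c,d) in dict(square=(105,165,150,225),flat=(185,240,150,230)).items():
    s=W[a:b,c:d].reshape(-1,3); s=s[s[:,2]>(.083 if n=='square' else .088)]
    r=cv2.minAreaRect(s[:,:2].astype(np.float32)*1000); print(n,len(s),s[:,2].mean(),np.array(r[0]).round(1),np.array(r[1]).round(1),r[2])
```

```text
square 1030 0.08903430432288091 [568.8 216.3] [26.1 26.5] 6.506940841674805
flat 967 0.09471515105737001 [493.4 206.3] [20.6 36.1] 12.300443649291992
```

Request:
send_rows(
  series=[0,0,0.01,1.8,-2.85,0,8.5,0,0,0,1.8,-2.85,0,8.5,0,0,0,1.7,-2.85,0,8.5,0,0,0,0,0,0,8.5,0,0,0,0,0,3.5,8.5,0,0,0,0,0,3.5,8.5,0,0,0,0,0,0,8.5,0,0,0,0,0,0,8.5],
)

```text
time_s: 2.82
tool_pos: [0.5672, 0.2122, 0.1596]
tcp_rot: [0.998, 0.065, -0.003, 0.001]
wrist_force: [0.1, 0.5, 0.5]
opening: 0.085
finger_force: 0.0
```

Run:
```python
from h import *
go(.5688,.2165,.046,7)
```

```text
t 2.82 pos [0.5672 0.2122 0.1596] open 0.085 F 0.0 [0.1 0.5 0.5]
 turn [0.001 0.006 0.008]  shift cm now [ 0.28 -0.42 11.36]  after turn [ 0.21 -0.41 11.36]
```

Request:
send_rows(
  series=[0,0.006,0.008,0.2,-0.4,0,8.5,0,0,0,0,0,2.84,8.5,0,0,0,0,0,2.84,8.5,0,0,0,0,0,2.84,7,0,0,0,0,0,2.84,7,0,0,0,0,0,0,6,0,0,0,0,0,0,5,0,0,0,0,0,0,4],
)

```text
time_s: 3.48
tool_pos: [0.5735, 0.2185, 0.0505]
tcp_rot: [0.998, 0.061, 0.005, -0.001]
wrist_force: [0.3, 0.2, -0.1]
opening: 0.0408
finger_force: 0.0
```

Request:
send_rows(
  series=[0,0,0,0,0,0,3.5,0,0,0,0,0,0,3,0,0,0,0,0,0,2.4,0,0,0,0,0,0,2,0,0,0,0,0,0,1.5,0,0,0,0,0,0,1.5,0,0,0,0,0,0,1.5],
)

```text
time_s: 4.07
tool_pos: [0.5728, 0.2184, 0.0499]
tcp_rot: [0.998, 0.061, 0.005, -0.001]
wrist_force: [-0.8, -0.7, 7.5]
opening: 0.0259
finger_force: 30.3
```

Run:
```python
from h import *
go(.5688,.2165,.046,7)
```

```text
t 4.07 pos [0.5728 0.2184 0.0499] open 0.0259 F 30.3 [-0.8 -0.7  7.5]
 turn [-0.    -0.01   0.001]  shift cm now [-0.42  0.14  0.39]  after turn [-0.42  0.14  0.39]
```

Gripped. Lifting.

Request:
send_rows(
  series=[0,-0.008,0,0,0,-1,1.5,0,0,0,0,0,-2,1.5,0,0,0,0,0,-3,1.5,0,0,0,0,0,-3,1.5,0,0,0,0,0,-2,1.5,0,0,0,0,0,0,1.5],
)

```text
time_s: 4.57
tool_pos: [0.5745, 0.2189, 0.1635]
tcp_rot: [0.998, 0.061, 0.004, -0.001]
wrist_force: [0.8, 0.3, 0.2]
opening: 0.0255
finger_force: 29.5
```

Run:
```python
from h import *
go(.512,-.305,.16,7)
```

```text
t 4.57 pos [0.5745 0.2189 0.1635] open 0.0255 F 29.5 [0.8 0.3 0.2]
 turn [-0.001 -0.009  0.001]  shift cm now [-12.62  51.23   0.18]  after turn [-12.58  51.24   0.35]
```

Request:
send_rows(
  series=[0,0,0,-0.3,1.2,0,1.5,0,0,0,-0.6,2.4,0,1.5,0,0,0,-0.85,3.5,0,1.5,0,0,0,-0.85,3.5,0,1.5,0,0,0,-0.85,3.5,0,1.5,0,0,0,-0.85,3.5,0,1.5,0,0,0,-0.85,3.5,0,1.5,0,0,0,-0.85,3.5,0,1.5],
)

```text
time_s: 5.23
tool_pos: [0.5396, -0.0356, 0.1562]
tcp_rot: [0.998, 0.061, -0.003, -0.0]
wrist_force: [-0.0, -0.1, -0.4]
opening: 0.0261
finger_force: 29.6
```

Request:
send_rows(
  series=[0,0,0,-0.85,3.5,0,1.5,0,0,0,-0.85,3.5,0,1.5,0,0,0,-0.85,3.5,0,1.5,0,0,0,-0.85,3.5,0,1.5,0,0,0,-0.85,3.5,0,1.5,0,0,0,-0.85,3.5,0,1.5,0,0,0,-0.6,2.4,0,1.5,0,0,0,-0.3,1.2,0,1.5],
)

```text
time_s: 5.9
tool_pos: [0.5103, -0.2883, 0.1562]
tcp_rot: [0.998, 0.06, -0.003, -0.0]
wrist_force: [-0.1, 1.2, -0.5]
opening: 0.0254
finger_force: 29.6
```

Request:
send_rows(
  series=[0,0,0,0,0,0,1.5,0,0,0,0,0,0,1.5,0,0,0,0,0,0,1.5],
)

```text
time_s: 6.15
tool_pos: [0.512, -0.2831, 0.1573]
tcp_rot: [0.998, 0.062, -0.002, -0.001]
wrist_force: [-0.6, -0.5, -0.1]
opening: 0.0257
finger_force: 29.6
```

Run:
```python
from h import *
snap('wrist','w2'); go(.512,-.305,.0505,7)
```

```text
t 6.2 pos [ 0.5123 -0.283   0.1575] open 0.0254 F 29.6 [ 0.2  0.7 -0.2]
 turn [-0.002  0.003  0.002]  shift cm now [-0.27  2.2  10.7 ]  after turn [-0.29  2.18 10.7 ]
```

View pics/w2.png

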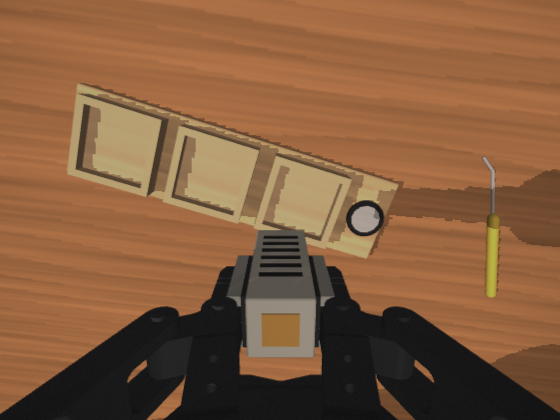

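The square cage is held straight. The recess centres look to be near (304,197), middle (214,174) and far (122,147). I'll convert these to positions.

Run:
```python
from h import *
z=np.load('w2.npz'); M=R.from_quat(z['q']).as_matrix(); print(z['pos'])
for u,v in [(304,197),(214,174),(122,147)]:
    d=M@np.array([(u-z['cx'])/z['f'],(v-z['cy'])/z['f'],1]); print((z['pos']+d*(.018-z['pos'][2])/d[2]).round(4))
```

```text
[ 0.58930801 -0.27461029  0.30072017]
[ 0.5105 -0.3048  0.018 ]
[ 0.5212 -0.2251  0.018 ]
[ 0.5347 -0.147   0.018 ]
```

Request:
send_rows(
  series=[0,0,0,-0.3,2.1,0,1.5,0,0,0,0,0,2.5,1.5,0,0,0,0,0,2.5,1.5,0,0,0,0,0,2,1.5,0,0,0,0,0,0,1.5,0,0,0,0,0,0,1.5,0,0,0,0,0,0,1.5],
)

```text
time_s: 6.78
tool_pos: [0.513, -0.3057, 0.0891]
tcp_rot: [0.998, 0.062, -0.0, 0.001]
wrist_force: [-0.1, 0.1, -0.2]
opening: 0.0253
finger_force: 29.7
```

Run:
```python
from h import *
go(.512,-.305,.0505,7)
```

```text
t 6.78 pos [ 0.513  -0.3057  0.0891] open 0.0253 F 29.7 [-0.1  0.1 -0.2]
 turn [0.001 0.001 0.002]  shift cm now [-0.09 -0.09  3.86]  after turn [-0.09 -0.08  3.86]
```

Consistent within 2 mm. Lowering.

Request:
send_rows(
  series=[0,0,0,0,0,1.5,1.5,0,0,0,0,0,1.2,1.5,0,0,0,0,0,0.6,1.5,0,0,0,0,0,0.3,1.5,0,0,0,0,0,0.1,1.5,0,0,0,0,0,0,1.5,0,0,0,0,0,0,1.5],
)

```text
time_s: 7.37
tool_pos: [0.5125, -0.3066, 0.0518]
tcp_rot: [0.998, 0.061, -0.0, 0.001]
wrist_force: [0.7, -0.0, -0.5]
opening: 0.0258
finger_force: 29.7
```

Run:
```python
from h import *
go(.512,-.305,.0505,7)
```

```text
t 7.37 pos [ 0.5125 -0.3066  0.0518] open 0.0258 F 29.7 [ 0.7 -0.  -0.5]
 turn [0.001 0.001 0.001]  shift cm now [-0.03 -0.16  0.13]  after turn [-0.03 -0.16  0.13]
```

Request:
send_rows(
  series=[0,0,0,0,0,0.1,1.5,0,0,0,0,0,0,1.5,0,0,0,0,0,0.05,1.5,0,0,0,0,0,0,1.5],
)

```text
time_s: 7.7
tool_pos: [0.5121, -0.3064, 0.05]
tcp_rot: [0.998, 0.061, -0.001, 0.0]
wrist_force: [0.2, -0.0, 3.1]
opening: 0.0261
finger_force: 30.1
```

Request:
send_rows(
  series=[0,0,0,0,0,0.1,1.5,0,0,0,0,0,0,1.5,0,0,0,0,0,0,1.5],
)

```text
time_s: 7.95
tool_pos: [0.5121, -0.3064, 0.05]
tcp_rot: [0.998, 0.061, -0.001, 0.0]
wrist_force: [-2.4, 0.5, 9.6]
opening: 0.0257
finger_force: 30.9
```

Request:
send_rows(
  series=[0,0,0,0,0,-0.08,1.5,0,0,0,0,0,0,2.9,0,0,0,0,0,0,3.5,0,0,0,0,0,0,4.5,0,0,0,0,0,0,6,0,0,0,0,0,0,6,0,0,0,0,0,-1.5,6,0,0,0,0,0,-3,6],
)

```text
time_s: 8.62
tool_pos: [0.5095, -0.3043, 0.0909]
tcp_rot: [0.998, 0.061, -0.004, -0.003]
wrist_force: [0.4, 0.1, 0.1]
opening: 0.06
finger_force: 0.0
```

Request:
send_rows(
  series=[0,0,0,0,0,-3,6,0,0,0,0,0,-3,6,0,0,0,0,0,-3,6,0,0,0,0,0,0,6,0,0,0,0,0,0,6],
)

```text
time_s: 9.03
tool_pos: [0.5132, -0.3069, 0.1863]
tcp_rot: [0.998, 0.061, 0.001, 0.002]
wrist_force: [0.5, -0.4, -0.6]
opening: 0.0598
finger_force: 0.0
```

Run:
```python
from h import *
snap('top','t2'); W,p=cloud('t2')
m=(W[...,2]>.075)&(W[...,2]<.1)&(np.abs(W[...,0]-.508)<.04)&(np.abs(W[...,1]+.3055)<.04)
print(m.sum(),W[m].mean(0) if m.any() else '')
go(.4933,.2065,.17,12.3)
```

```text
0 
t 9.08 pos [ 0.5121 -0.3062  0.1845] open 0.0602 F 0.0 [-0.4  0.3 -0.3]
 turn [ 0.     0.002 -0.092]  shift cm now [  4.41 -51.11   1.41]  after turn [  9.08 -50.49   1.45]
```

View pics/t2.png

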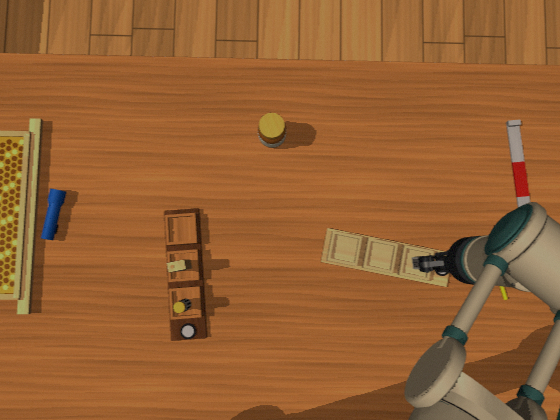

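The old rack now has only flat and round. The placed square is hidden under the gripper. Going to the flat cage.

Request:
send_rows(
  series=[0,0,-0.092,0,0,0,8.5,0,0,0,0.57,-3.15,0,8.5,0,0,0,0.57,-3.15,0,8.5,0,0,0,0.57,-3.15,0,8.5,0,0,0,0.57,-3.15,0,8.5,0,0,0,0.57,-3.15,0,8.5,0,0,0,0.57,-3.15,0,8.5,0,0,0,0.57,-3.15,0,8.5],
)

```text
time_s: 9.75
tool_pos: [0.5025, -0.0804, 0.1822]
tcp_rot: [0.994, 0.107, -0.003, -0.001]
wrist_force: [0.5, 0.8, 0.1]
opening: 0.0848
finger_force: 0.0
```

Request:
send_rows(
  series=[0,0,0,0.57,-3.15,0,8.5,0,0,0,0.57,-3.15,0,8.5,0,0,0,0.57,-3.15,0,8.5,0,0,0,0.57,-3.15,0,8.5,0,0,0,0.57,-3.15,0,8.5,0,0,0,0.57,-3.15,0,8.5,0,0,0,0.57,-3.15,0,8.5,0,0,0,0.57,-3.15,0,8.5],
)

```text
time_s: 10.42
tool_pos: [0.4934, 0.175, 0.1821]
tcp_rot: [0.994, 0.107, -0.003, 0.0]
wrist_force: [1.0, -0.1, 0.6]
opening: 0.085
finger_force: 0.0
```

Request:
send_rows(
  series=[0,0,0,0.53,-3.15,0,8.5,0,0,0,0,0,0,8.5,0,0,0,0,0,0,8.5,0,0,0,0,0,0,8.5],
)

```text
time_s: 10.75
tool_pos: [0.4925, 0.205, 0.1826]
tcp_rot: [0.994, 0.108, -0.003, 0.001]
wrist_force: [0.1, 1.3, -0.4]
opening: 0.085
finger_force: 0.0
```

Run:
```python
from h import *
snap('top','t3'); W,p=cloud('t3')
m=(W[...,2]>.075)&(W[...,2]<.1)&(np.abs(W[...,0]-.508)<.04)&(np.abs(W[...,1]+.3055)<.04)
print(m.sum(),W[m].mean(0) if m.any() else '')
go(.4933,.2065,.047,12.3)
```

```text
177 [ 0.50803742 -0.30521316  0.08687568]
t 10.8 pos [0.4928 0.2046 0.183 ] open 0.0849 F 0.0 [-0.1  0.8 -0.7]
 turn [ 0.001  0.005 -0.   ]  shift cm now [ 0.15 -0.18 13.6 ]  after turn [ 0.09 -0.17 13.6 ]
```

Square sits dead centre. Descending on flat.

Request:
send_rows(
  series=[0,0,0,0,-0.2,3.4,8.5,0,0,0,0,0,3.4,8.5,0,0,0,0,0,3.4,8,0,0,0,0,0,2.4,7,0,0,0,0,0,1,7,0,0,0,0,0,0,6,0,0,0,0,0,0,5,0,0,0,0,0,0,4.5],
)

```text
time_s: 11.47
tool_pos: [0.4943, 0.2074, 0.0496]
tcp_rot: [0.994, 0.107, 0.001, -0.0]
wrist_force: [0.0, -0.6, 1.0]
opening: 0.0449
finger_force: 0.0
```

Request:
send_rows(
  series=[0,0,0,0,0,0,4,0,0,0,0,0,0,3.5,0,0,0,0,0,0,2.5,0,0,0,0,0,0,2.5,0,0,0,0,0,0,2.5,0,0,0,0,0,0,2.5],
)

```text
time_s: 11.97
tool_pos: [0.4942, 0.2078, 0.0499]
tcp_rot: [0.994, 0.107, 0.001, -0.0]
wrist_force: [-0.2, -1.5, 6.3]
opening: 0.0357
finger_force: 30.7
```

Run:
```python
from h import *
go(.4933,.2065,.047,12.3)
```

```text
t 11.97 pos [0.4942 0.2078 0.0499] open 0.0357 F 30.7 [-0.2 -1.5  6.3]
 turn [ 0.    -0.002  0.001]  shift cm now [-0.12  0.11  0.29]  after turn [-0.11  0.11  0.29]
```

Request:
send_rows(
  series=[0,0,0,0,0,-1,2.5,0,0,0,0,0,-2,2.5,0,0,0,0,0,-3,2.5,0,0,0,0,0,-3,2.5,0,0,0,0,0,-2,2.5,0,0,0,0,0,0,2.5,0,0,0,0,0,0,2.5],
)

```text
time_s: 12.55
tool_pos: [0.4935, 0.2079, 0.1599]
tcp_rot: [0.994, 0.107, 0.001, -0.0]
wrist_force: [-0.2, 0.3, -0.9]
opening: 0.0359
finger_force: 30.1
```

Run:
```python
from h import *
go(.523,-.2265,.16,12.3)
```

```text
t 12.55 pos [0.4935 0.2079 0.1599] open 0.0359 F 30.1 [-0.2  0.3 -0.9]
 turn [-0.    -0.001  0.   ]  shift cm now [-6.390e+00  4.307e+01 -4.000e-02]  after turn [-6.370e+00  4.307e+01 -1.000e-02]
```

Request:
send_rows(
  series=[0,0,0,-0.25,1.5,0,2.5,0,0,0,-0.25,2,0,2.5,0,0,0,-0.45,3,0,2.5,0,0,0,-0.45,3,0,2.5,0,0,0,-0.45,3,0,2.5,0,0,0,-0.45,3,0,2.5,0,0,0,-0.45,3,0,2.5,0,0,0,-0.45,3,0,2.5],
)

```text
time_s: 13.22
tool_pos: [0.506, -0.0104, 0.1567]
tcp_rot: [0.994, 0.107, -0.003, -0.0]
wrist_force: [0.5, 0.4, 0.1]
opening: 0.0356
finger_force: 30.1
```

Request:
send_rows(
  series=[0,0,0,-0.45,3,0,2.5,0,0,0,-0.45,3,0,2.5,0,0,0,-0.45,3,0,2.5,0,0,0,-0.45,3,0,2.5,0,0,0,-0.45,3,0,2.5,0,0,0,-0.45,3,0,2.5,0,0,0,-0.25,2,0,2.5,0,0,0,-0.25,1.5,0,2.5],
)

```text
time_s: 13.88
tool_pos: [0.5212, -0.2278, 0.1565]
tcp_rot: [0.994, 0.106, -0.002, -0.001]
wrist_force: [0.7, -0.3, 0.9]
opening: 0.0358
finger_force: 30.2
```

Request:
send_rows(
  series=[0,0,0,0,0,0,2.5,0,0,0,0,0,2,2.5,0,0,0,0,0,2.5,2.5,0,0,0,0,0,2,2.5,0,0,0,0,0,0,2.5,0,0,0,0,0,0,2.5,0,0,0,0,0,0,2.5],
)

```text
time_s: 14.47
tool_pos: [0.5225, -0.2256, 0.0939]
tcp_rot: [0.994, 0.108, -0.001, 0.0]
wrist_force: [-0.0, -0.1, 0.2]
opening: 0.0356
finger_force: 30.2
```

Run:
```python
from h import *
go(.523,-.2265,.050,12.3)
```

```text
t 14.47 pos [ 0.5225 -0.2256  0.0939] open 0.0356 F 30.2 [-0.  -0.1  0.2]
 turn [0.    0.001 0.001]  shift cm now [0.04 0.1  4.39]  after turn [0.03 0.1  4.39]
```

Request:
send_rows(
  series=[0,0,0,0,0.1,1.5,2.5,0,0,0,0,0,1.3,2.5,0,0,0,0,0,0.8,2.5,0,0,0,0,0,0.4,2.5,0,0,0,0,0,0.2,2.5,0,0,0,0,0,0.1,2.5,0,0,0,0,0,0.05,2.5,0,0,0,0,0,0,2.5],
)

```text
time_s: 15.13
tool_pos: [0.5225, -0.2274, 0.0503]
tcp_rot: [0.994, 0.107, -0.001, 0.0]
wrist_force: [0.9, 0.1, 0.2]
opening: 0.0356
finger_force: 30.2
```

Request:
send_rows(
  series=[0,0,0,0,0,0.05,2.5,0,0,0,0,0,0,2.5],
)

```text
time_s: 15.3
tool_pos: [0.5225, -0.2274, 0.0499]
tcp_rot: [0.994, 0.107, -0.0, 0.0]
wrist_force: [-0.6, 0.7, 3.5]
opening: 0.0355
finger_force: 30.4
```

Contact. Releasing and lifting.

Request:
send_rows(
  series=[0,0,0,0,0,0,3.8,0,0,0,0,0,0,4.4,0,0,0,0,0,0,5,0,0,0,0,0,0,5.6,0,0,0,0,0,0,5.6,0,0,0,0,0,-1.5,5.6,0,0,0,0,0,-3,5.6,0,0,0,0,0,-3,5.6],
)

```text
time_s: 15.97
tool_pos: [0.5212, -0.2266, 0.1237]
tcp_rot: [0.994, 0.107, -0.003, -0.001]
wrist_force: [0.4, -0.6, 0.2]
opening: 0.0561
finger_force: 0.0
```

Request:
send_rows(
  series=[0,0,0,0,0,-3,5.6,0,0,0,0,0,-3,5.6,0,0,0,0,0,0,5.6,0,0,0,0,0,0,5.6],
)

```text
time_s: 16.3
tool_pos: [0.5234, -0.2278, 0.1863]
tcp_rot: [0.994, 0.107, 0.001, 0.001]
wrist_force: [0.2, -0.0, -0.5]
opening: 0.0566
finger_force: 0.0
```

Run:
```python
from h import *
go(.4111,.198,.17,7)
```

```text
t 16.3 pos [ 0.5234 -0.2278  0.1863] open 0.0566 F 0.0 [ 0.2 -0.  -0.5]
 turn [ 0.003 -0.002  0.093]  shift cm now [ -1.9  -44.     1.49]  after turn [ -5.96 -43.63   1.63]
```

Request:
send_rows(
  series=[0,0,0.093,0,0,0,8.5,0,0,0,-0.43,-3.12,0,8.5,0,0,0,-0.43,-3.12,0,8.5,0,0,0,-0.43,-3.12,0,8.5,0,0,0,-0.43,-3.12,0,8.5,0,0,0,-0.43,-3.12,0,8.5,0,0,0,-0.43,-3.12,0,8.5,0,0,0,-0.43,-3.12,0,8.5],
)

```text
time_s: 16.97
tool_pos: [0.4641, -0.0125, 0.1826]
tcp_rot: [0.998, 0.061, -0.003, -0.0]
wrist_force: [1.0, 0.9, 1.0]
opening: 0.0852
finger_force: 0.0
```

Request:
send_rows(
  series=[0,0,0,-0.43,-3.12,0,8.5,0,0,0,-0.43,-3.12,0,8.5,0,0,0,-0.43,-3.12,0,8.5,0,0,0,-0.43,-3.12,0,8.5,0,0,0,-0.43,-3.12,0,8.5,0,0,0,-0.43,-3.12,0,8.5,0,0,0,-0.43,-3.12,0,8.5,0,0,0,0,0,0,8.5],
)

```text
time_s: 17.63
tool_pos: [0.4068, 0.2032, 0.1828]
tcp_rot: [0.998, 0.063, -0.003, -0.001]
wrist_force: [-0.0, -0.1, 0.3]
opening: 0.0853
finger_force: 0.0
```

Request:
send_rows(
  series=[0,0,0,0,0,0,8.5,0,0,0,0,0,0,8.5],
)

```text
time_s: 17.8
tool_pos: [0.4089, 0.1986, 0.1832]
tcp_rot: [0.998, 0.061, -0.002, 0.001]
wrist_force: [-0.3, -0.4, -0.3]
opening: 0.0851
finger_force: 0.0
```

Run:
```python
from h import *
snap('top','t4'); W,p=cloud('t4')
for c in [(.508,-.3055),(.522,-.227)]:
  m=(W[...,2]>.075)&(W[...,2]<.1)&(np.abs(W[...,0]-c[0])<.035)&(np.abs(W[...,1]-c[1])<.035)
  print(m.sum(),W[m].mean(0) if m.any() else '')
go(.4111,.198,.047,7)
```

```text
180 [ 0.50807786 -0.30491529  0.08703486]
194 [ 0.52169674 -0.22556941  0.09263825]
t 17.85 pos [0.4092 0.1982 0.1834] open 0.085 F 0.0 [ 0.6 -0.3  0.5]
 turn [ 0.001  0.004 -0.001]  shift cm now [ 0.23  0.03 13.64]  after turn [ 0.18  0.04 13.64]
```

Square and flat are both on target. Descending on round.

Request:
send_rows(
  series=[0,0,0,0.1,0,3.4,8.5,0,0,0,0,0,3.4,8.5,0,0,0,0,0,3.4,8,0,0,0,0,0,2.4,7,0,0,0,0,0,1,7,0,0,0,0,0,0,5,0,0,0,0,0,0,4,0,0,0,0,0,0,3.5],
)

```text
time_s: 18.52
tool_pos: [0.4114, 0.1987, 0.049]
tcp_rot: [0.998, 0.06, -0.0, -0.0]
wrist_force: [-0.3, 0.2, 0.2]
opening: 0.0357
finger_force: 0.0
```

Request:
send_rows(
  series=[0,0,0,0,0,0,3,0,0,0,0,0,0,2.6,0,0,0,0,0,0,2.3,0,0,0,0,0,0,1.5,0,0,0,0,0,0,1.5,0,0,0,0,0,0,1.5],
)

```text
time_s: 19.02
tool_pos: [0.4112, 0.1993, 0.0494]
tcp_rot: [0.998, 0.061, 0.0, 0.0]
wrist_force: [0.2, -1.0, 6.8]
opening: 0.0232
finger_force: 29.1
```

Run:
```python
from h import *
go(.4111,.198,.047,7)
```

```text
t 19.02 pos [0.4112 0.1993 0.0494] open 0.0232 F 29.1 [ 0.2 -1.   6.8]
 turn [ 0. -0.  0.]  shift cm now [-0.02  0.13  0.24]  after turn [-0.02  0.13  0.24]
```

Request:
send_rows(
  series=[0,0,0,0,0,-1,1.5,0,0,0,0,0,-2,1.5,0,0,0,0,0,-3,1.5,0,0,0,0,0,-3,1.5,0,0,0,0,0,-2,1.5,0,0,0,0,0,0,1.5,0,0,0,0,0,0,1.5],
)

```text
time_s: 19.6
tool_pos: [0.411, 0.1995, 0.1593]
tcp_rot: [0.998, 0.061, 0.0, -0.0]
wrist_force: [-1.6, 0.3, -1.3]
opening: 0.0232
finger_force: 29.4
```

Run:
```python
from h import *
go(.5355,-.1475,.16,7)
```

```text
t 19.6 pos [0.411  0.1995 0.1593] open 0.0232 F 29.4 [-1.6  0.3 -1.3]
 turn [-0.001 -0.001 -0.   ]  shift cm now [ 8.13 35.96 -0.08]  after turn [ 8.13 35.96 -0.07]
```

Request:
send_rows(
  series=[0,0,0,0.25,1.5,0,1.5,0,0,0,0.25,2,0,1.5,0,0,0,0.71,2.9,0,1.5,0,0,0,0.71,2.9,0,1.5,0,0,0,0.71,2.9,0,1.5,0,0,0,0.71,2.9,0,1.5,0,0,0,0.71,2.9,0,1.5,0,0,0,0.71,2.9,0,1.5],
)

```text
time_s: 20.27
tool_pos: [0.482, -0.0036, 0.1563]
tcp_rot: [0.998, 0.061, -0.003, -0.0]
wrist_force: [0.8, 0.5, -0.7]
opening: 0.023
finger_force: 29.5
```

Request:
send_rows(
  series=[0,0,0,0.71,2.9,0,1.5,0,0,0,0.71,2.9,0,1.5,0,0,0,0.71,2.9,0,1.5,0,0,0,0.71,2.9,0,1.5,0,0,0,0.25,2,0,1.5,0,0,0,0.25,1.5,0,1.5,0,0,0,0,0,0,1.5,0,0,0,0,0,2,1.5],
)

```text
time_s: 20.93
tool_pos: [0.5365, -0.1492, 0.1399]
tcp_rot: [0.998, 0.06, 0.001, 0.001]
wrist_force: [0.7, 1.1, 0.1]
opening: 0.0234
finger_force: 29.5
```

Request:
send_rows(
  series=[0,0,0,0,0,2.5,1.5,0,0,0,0,0,2,1.5,0,0,0,0,0,0,1.5,0,0,0,0,0,0,1.5,0,0,0,0,0,0,1.5],
)

```text
time_s: 21.35
tool_pos: [0.5348, -0.1477, 0.0938]
tcp_rot: [0.998, 0.061, -0.001, 0.0]
wrist_force: [0.1, -0.4, -1.1]
opening: 0.0232
finger_force: 29.5
```

Run:
```python
from h import *
snap('wrist','w5'); go(.5355,-.1475,.0495,7)
```

```text
t 21.4 pos [ 0.5353 -0.148   0.0943] open 0.0236 F 29.5 [ 0.4 -0.3 -0.3]
 turn [0.001 0.    0.   ]  shift cm now [ 0.03 -0.05  4.48]  after turn [ 0.03 -0.05  4.48]
```

View pics/w5.png

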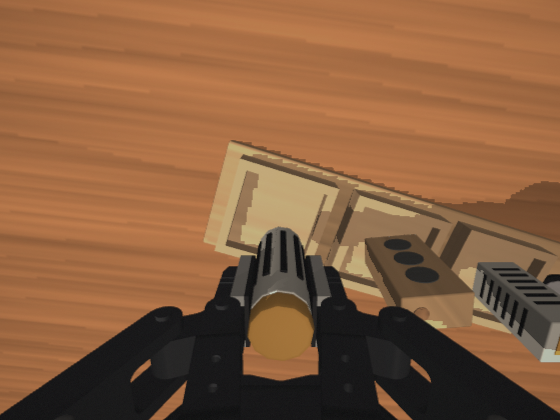

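The round cage hangs straight over the far holder (recess about (285,200)). Flat at (420,280) and square at (520,305) stand upright. Lowering.

Request:
send_rows(
  series=[0,0,0,0,0,1.5,1.5,0,0,0,0,0,1.3,1.5,0,0,0,0,0,0.8,1.5,0,0,0,0,0,0.4,1.5,0,0,0,0,0,0.2,1.5,0,0,0,0,0,0.1,1.5,0,0,0,0,0,0.1,1.5,0,0,0,0,0,0,1.5],
)

```text
time_s: 22.07
tool_pos: [0.5348, -0.1485, 0.0496]
tcp_rot: [0.998, 0.061, -0.001, 0.0]
wrist_force: [0.2, -0.5, -0.2]
opening: 0.0232
finger_force: 29.5
```

Request:
send_rows(
  series=[0,0,0,0,0,0.05,1.5,0,0,0,0,0,0,1.5],
)

```text
time_s: 22.23
tool_pos: [0.5348, -0.1485, 0.0494]
tcp_rot: [0.998, 0.061, -0.0, 0.0]
wrist_force: [0.2, 0.1, 3.4]
opening: 0.0236
finger_force: 29.8
```

Request:
send_rows(
  series=[0,0,0,0,0,0,2.6,0,0,0,0,0,0,3.2,0,0,0,0,0,0,4,0,0,0,0,0,0,5,0,0,0,0,0,0,5,0,0,0,0,0,-1.5,5,0,0,0,0,0,-3,5,0,0,0,0,0,-3,5],
)

```text
time_s: 22.9
tool_pos: [0.5334, -0.1478, 0.1232]
tcp_rot: [0.998, 0.061, -0.003, -0.001]
wrist_force: [0.2, -1.5, -0.6]
opening: 0.05
finger_force: 0.0
```

Request:
send_rows(
  series=[0,0,0,0,0,-3,5,0,0,0,0,0,-3,5,0,0,0,-0.7,-3,0,5,0,0,0,-0.7,-3,0,5,0,0,0,-0.7,-3,0,5,0,0,0,-0.7,-3,0,5,0,0,0,-0.7,-3,0,5,0,0,0,-0.7,-3,0,5],
)

```text
time_s: 23.57
tool_pos: [0.4703, 0.0265, 0.1837]
tcp_rot: [0.998, 0.061, -0.001, 0.0]
wrist_force: [0.4, 0.1, -0.9]
opening: 0.0502
finger_force: 0.0
```

Request:
send_rows(
  series=[0,0,0,-0.7,-3,0,5,0,0,0,-0.7,-3,0,5,0,0,0,0,0,0,5,0,0,0,0,0,0,5,0,0,0,0,0,0,5,0,0,0,0,0,0,5],
)

```text
time_s: 24.07
tool_pos: [0.4505, 0.0823, 0.1838]
tcp_rot: [0.998, 0.06, -0.001, 0.0]
wrist_force: [-1.0, -0.6, 0.3]
opening: 0.0501
finger_force: 0.0
```

Run:
```python
from h import *
snap('top','t6'); W,p=cloud('t6')
for c in [(.508,-.3055),(.522,-.227),(.5355,-.1475)]:
  m=(W[...,2]>.075)&(W[...,2]<.11)&(np.abs(W[...,0]-c[0])<.035)&(np.abs(W[...,1]-c[1])<.035)
  print(m.sum(),W[m].mean(0) if m.any() else '')
m=(W[...,2]>.07)&(W[...,2]<.1)&(W[...,0]>.74)&(W[...,0]<.84)&(abs(W[...,1]-.02)<.05); print('jar',W[m].mean(0))
snap('scene','s6'); print(sensors.sense()['time_s'])
```

```text
183 [ 0.50799003 -0.30474044  0.08684189]
193 [ 0.52171222 -0.22569275  0.09250285]
114 [ 0.53373754 -0.14724779  0.09226054]
jar [0.79052856 0.01957747 0.08433502]
24.1667
```

View pics/s6.png

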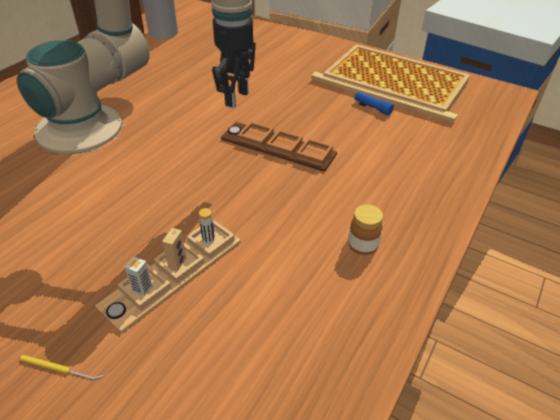

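All three stand upright in the new rack: square (139,277) next to the disc, flat (174,248) in the middle and round (207,228) at the far end. The jar hasn't moved.

```bash
python3 -c "
from plant import manip; print(manip.job_done())"
```

```text
the job is handed in; nothing more can be done
None
```

The job is handed in at about 24 s of the 83 s allowed: the last camera check showed all three cages upright in the new rack in reverse order (square nearest the disc, flat in the middle, round farthest), each within about 3 mm of its holder's centre, and the honey jar unmoved; no verdict was returned.

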